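# Set out the four-note announcement chime

## Robot

A 6-joint arm with a two-finger parallel gripper is mounted at the origin on the work surface. World frame = base frame: x ahead of the robot, y to its left, z up, the work surface at z = 0. Lengths are in mm, angles in rad, forces in N, time in s.
With the tool pointing down it reaches from about 275 to 850 mm from the base axis. Payload 5.2 kg.
Tool frame: the origin (TCP) lies midway between the tips of the shut fingers; the grasp point (between the pads) lies 19 mm behind it; z points along the fingers, y is the line along which they close (so a half turn about z gives the same grasp; the last joint's range is limited). The gripper opens to 85 mm and grips with 20 to 120 N. Pads are 22 mm wide; open, the fingers measure 114 mm over their backs; the gripper's body (76 mm by 85 mm) begins 54 mm behind the grasp point. The pads swing forward as they close: fully open they stand 13 mm farther back than shut.
Start: joints at [1.026, 0.259, 1.535, -0, 1.348, -0.203], TCP at [184.329, 518.197, 231.31] pointing down, gripper open.
Joint ranges: [-3.14, 3.14], [-0.91, 2.08], [0.19, 2.58], [-1.22, 4.36], [0.22, 2.71], [-3.12, 3.12]. Speed limits (rad/s): [2.57, 2.57, 3.14, 3.14, 3.14, 3.14].

## Interface

Orientations are given as a unit quaternion [x, y, z, w].
In Python, from bench import env gives the robot as it stands.
- The arm moves only by the tool carry_out, never from a script. Its argument "rows" is a list of rows, each a list of 3 entries, a list of its own where there are three numbers: the opening, from 0 (shut) to 1 (fully open), then the shift along the world's x, y, z in m, then the turn, a rotation vector about the world's x, y, z in rad. A call has 1 to 12 rows; each row is the pose to reach, as a shift and turn from the pose commanded when the call began; what a row does not reach only later rows make up. A row lasts 1/8 s, in which the tool goes at most 62.5 mm and 10.7 degrees, less where a joint would pass 70% of its speed; a pose out of reach is approached as far as the arm can. A call with a gripper value outside its range is refused whole. The fingers move at their own pace and stop on an object; the grip force is fixed at half the most. Time passes only in rows, so rows that repeat a pose let the fingers close. It gives the time, the measured TCP pose, the force, the opening and the grip force at its end, in the units of the state.
- env.sense(): the state, without advancing time (a new reading comes with each control period).
- env.capture(name): name is "side" or "top" or "wrist"; returns a dict with "image" (400x640x3 uint8, red, green, blue), "fov_y" (degrees; the focal length in pixels is half the picture's height over the tangent of half this angle, whatever the lens; pixels are square), "cx", "cy" (the principal point, pixels), "extrinsics" (4x4, takes a point from world to camera coordinates); the wrist camera has in their place "hand_eye" (4x4, takes a point from camera to tool coordinates, whose origin is the TCP and whose axes are the flange's). Camera axes: x right, y down, z forward; pixel columns grow to the right and rows downward; lengths in mm; the calibration is good to about 2 mm. A picture is of the moment at which its call begins: read the wrist's pose just before it. There is no depth.
- env.job_done(): hands the job in; it is judged then, once.
The state is a dict: "time": time; "joint_pos": joint angles; "joint_velocities": joint speeds; "joint_torque": joint torques, N m; "tool_pos": TCP position; "tcp_rot": TCP orientation; "ft_force": force on the tool from outside, world axes, zero at the start; "torque": the same for the moment, N m; "grip_width": finger opening in mm; "finger_force": force on a finger pad.
Only numpy, scipy, OpenCV 4.12 (cv2) and the standard library are available. Lean on these libraries where they do the work, as an engineer would, in place of code of your own. Each camera call takes 0.05 s, during which the arm holds its last target. There are 200 camera calls.

## Task

Set out the announcement chime: lay the four chime bars on the four black rests of the board in order of length, the longest on the rest next to the red end block, then shorter and shorter towards the white one. Each bar lies flat and metal side up, centred on its own rest and lengthwise along it, like the keys of a xylophone. Do not disturb the stopwatch that lies among them.

Things in the scene. Friction and masses are not known exactly. Their poses are not given: they have to be found in the camera images.
- bar_blue: Loose chime bar, the longest of four: a pale wooden box 130 mm long (its x), 34 mm wide (its y) and 34 mm high with a blue metal tone bar 124 x 27 mm along its top, 41 mm high in all (two 2 mm screw heads above that), 200 g give or take a third. Origin: centre of the underside; x along its length, y across, z up. At the start it lies flat on the desk, turned any way.
- bar_green: Loose chime bar, the second longest of four: a pale wooden box 112 mm long (its x), 34 mm wide (its y) and 34 mm high with a green metal tone bar 106 x 27 mm along its top, 41 mm high in all (two 2 mm screw heads above that), 170 g give or take a third. Origin: centre of the underside; x along its length, y across, z up. At the start it lies flat on the desk, turned any way.
- bar_yellow: Loose chime bar, the third longest of four: a pale wooden box 94 mm long (its x), 34 mm wide (its y) and 34 mm high with a yellow metal tone bar 88 x 27 mm along its top, 41 mm high in all (two 2 mm screw heads above that), 145 g give or take a third. Origin: centre of the underside; x along its length, y across, z up. At the start it lies flat on the desk, turned any way.
- bar_red: Loose chime bar, the shortest of four: a pale wooden box 76 mm long (its x), 34 mm wide (its y) and 34 mm high with a red metal tone bar 70 x 27 mm along its top, 41 mm high in all (two 2 mm screw heads above that), 120 g give or take a third. Origin: centre of the underside; x along its length, y across, z up. At the start it lies flat on the desk, turned any way.
- rest_1: Fixed black rest, 76 (x) x 44 (y) x 4 mm, no. 1 of four alike from the robot's left (+y) to right, 80 mm apart along y, on a brown board (100 x 440 x 12 mm) turned up to 0.15 rad. Origin: centre of its underside, 12 mm above the desk; a bar lies on its top, 4 mm higher. x points across the row, away from the robot: a bar's length goes along it, longer bars overhanging evenly.
- rest_2: Fixed black rest, 76 (x) x 44 (y) x 4 mm, no. 2 of four alike from the robot's left (+y) to right, 80 mm apart along y, on a brown board (100 x 440 x 12 mm) turned up to 0.15 rad. Origin: centre of its underside, 12 mm above the desk; a bar lies on its top, 4 mm higher. x points across the row, away from the robot: a bar's length goes along it, longer bars overhanging evenly.
- rest_3: Fixed black rest, 76 (x) x 44 (y) x 4 mm, no. 3 of four alike from the robot's left (+y) to right, 80 mm apart along y, on a brown board (100 x 440 x 12 mm) turned up to 0.15 rad. Origin: centre of its underside, 12 mm above the desk; a bar lies on its top, 4 mm higher. x points across the row, away from the robot: a bar's length goes along it, longer bars overhanging evenly.
- rest_4: Fixed black rest, 76 (x) x 44 (y) x 4 mm, no. 4 of four alike from the robot's left (+y) to right, 80 mm apart along y, on a brown board (100 x 440 x 12 mm) turned up to 0.15 rad. Origin: centre of its underside, 12 mm above the desk; a bar lies on its top, 4 mm higher. x points across the row, away from the robot: a bar's length goes along it, longer bars overhanging evenly.
- red_end: Fixed red block, 80 mm (x) by 22 mm (y), 22 mm high, on one end of the board, its centre 80 mm beyond the nearest rest; it marks the end for the longest bar. It may be at the left or the right end; a like white block is at the other. Origin: centre of its underside, on the board's top.
- stopwatch: Loose black stopwatch with a white face, a disc 42 mm across and 13 mm high, lying on the desk among the chime bars; not to be moved. Origin: centre of its underside, z up.
Not all that is in view belongs to the job. Leave any pink look-alike of the bar_blue alone.

How it is judged:
By the outcome, as a careful person would: the job done as asked, in the order asked, and still so for the second after the job is handed in, with the robot touching nothing.
It also fails if it takes over 112 s, if anything falls off the work surface, if the arm or the gripper's body presses on something with over 40 N, if the wrist force passes 120 N, or if a joint passes its speed limit or range.

## Working session

There is one attempt and no reset: what is moved stays moved. The work goes in short steps, Python scripts to look and compute and a tool call to move; the robot and the scene stay as the last step left them, time stands still between calls to the robot, and variables do not carry over. Pictures are saved under pics/ and viewed, at most 14 in all, crops included, and the job is handed in when it is done.

Besides the shell and the picture viewer there is one more tool, called in YAML: its name, and indented under it one key for each argument. carry_out: Moves the arm, as the interface text tells. Its arguments: {"type":"object","properties":{"rows":{"type":"array"}},"required":["rows"]}

```bash
ls; mkdir -p pics; python3 - <<'E'
from bench import env
import cv2,json,numpy as np
for n in ["top","side"]:
    c=env.capture(n); cv2.imwrite(f"pics/{n}0.png",c["image"][:,:,::-1])
    np.savez(f"{n}.npz",**c); print(n,c["fov_y"],c["cx"],c["cy"],np.round(c["extrinsics"],3).tolist(),[k for k in c])
print(env.sense())
E
```

```text
pics
top 54.811760288747436 319.4205141682954 195.91334675038362 [[-0.003, -1.0, 0.004, 65.671], [-0.988, 0.003, -0.153, 536.191], [0.153, -0.005, -0.988, 1003.255], [0.0, 0.0, 0.0, 1.0]] ['image', 'fov_y', 'cx', 'cy', 'extrinsics']
side 44.75279149575428 318.33487762582985 197.5682038127082 [[-0.997, -0.08, 0.008, 562.299], [-0.049, 0.523, -0.851, 44.287], [0.064, -0.848, -0.525, 1610.597], [0.0, 0.0, 0.0, 1.0]] ['image', 'fov_y', 'cx', 'cy', 'extrinsics']
{'time': 0.1, 'joint_pos': array([ 1.02618598e+00,  2.59271781e-01,  1.53596519e+00, -7.83781546e-06,
        1.34801200e+00, -2.02812739e-01]), 'joint_velocities': array([ 9.79015814e-05, -5.29944996e-04, -9.80899181e-04, -7.43205754e-05,
       -5.42793635e-04,  1.24448246e-03]), 'joint_torque': array([ 6.02935015e-04, -4.46969712e+01, -2.91248882e+01, -4.28950088e-04,
        6.22592139e-03,  6.17424533e-06]), 'tool_pos': array([184.08623217, 517.77547065, 230.56032929]), 'tcp_rot': array([ 1.70067215e-01,  9.85432117e-01, -7.72393224e-04, -2.98781045e-04]), 'ft_force': array([0.27594072, 0.59988171, 0.04485206]), 'torque': array([ 0.01433452,  0.01067897, -0.06624717]), 'finger_force': 0.0, 'grip_width': 85.30155819613127}
```

View pics/top0.png

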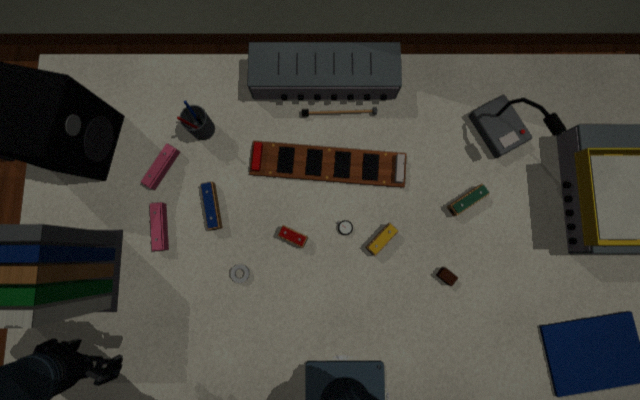

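View pics/side0.png

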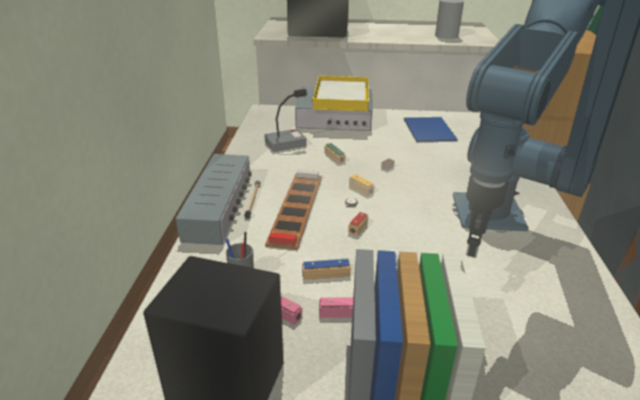

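Top view: red end block at left (257,156), white at right (400,168), rests at x≈286, 314, 342 and 371. Blue bar (210,206), green (468,199), yellow (382,239), red (293,237), stopwatch (345,228), and two pink decoys on the left. The side view agrees. So the order is rest_1 blue, rest_2 green, rest_3 yellow, rest_4 red.

```bash
cat > h.py <<'E'
import numpy as np,cv2
from scipy.spatial.transform import Rotation as R
def setup(c,tool=None):
    f=200/np.tan(np.radians(c["fov_y"])/2)
    if tool is None: T=np.linalg.inv(np.array(c["extrinsics"]))
    else:
        W=np.eye(4);W[:3,:3]=R.from_quat(tool["tcp_rot"]).as_matrix();W[:3,3]=tool["tool_pos"]
        T=W@np.array(c["hand_eye"])
    return f,float(c["cx"]),float(c["cy"]),T
def back(p,cam,z):
    f,cx,cy,T=cam;p=np.atleast_2d(p).astype(float)
    d=np.c_[(p[:,0]-cx)/f,(p[:,1]-cy)/f,np.ones(len(p))]@T[:3,:3].T
    o=T[:3,3];return (o+d*((z-o[2])/d[:,2])[:,None])[:,:2]
def proj(P,cam):
    f,cx,cy,T=cam;q=(np.atleast_2d(P)-T[:3,3])@T[:3,:3]
    return np.c_[cx+f*q[:,0]/q[:,2],cy+f*q[:,1]/q[:,2]]
HUE={"blue":(100,125),"green":(60,95),"yellow":(20,32),"red":(172,184)}
def mask(img,col,s=110,v=50):
    h=cv2.cvtColor(img,cv2.COLOR_RGB2HSV).astype(int);lo,hi=HUE[col]
    hh=h[...,0].copy();hh[hh<8]+=180
    return ((hh>=lo)&(hh<=hi)&(h[...,1]>s)&(h[...,2]>v)).astype(np.uint8)
def rects(m,cam,z,amin=60):
    n,l,st,_=cv2.connectedComponentsWithStats(m);out=[]
    for i in range(1,n):
        if st[i,4]<amin: continue
        ct,_=cv2.findContours((l==i).astype(np.uint8),cv2.RETR_EXTERNAL,cv2.CHAIN_APPROX_NONE)
        w=back(ct[0].reshape(-1,2),cam,z).astype(np.float32)
        (c,(a,b),t)=cv2.minAreaRect(w)
        if a<b:a,b,t=b,a,t+90
        t=(t+90)%180-90
        ys,xs=np.where(l==i);cen=back([[xs.mean(),ys.mean()]],cam,z)[0]
        out.append((np.round(c,1),np.round([a,b],1),round(float(np.radians(t)),3),np.round(cen,1),[int(xs.mean()),int(ys.mean())]))
    return out
E
python3 - <<'E'
from h import *
c=dict(np.load("top.npz"));cam=setup(c);im=c["image"]
for col in HUE:
    m=mask(im,col,s=100,v=40)
    m[:, :130]=0;m[:,530:]=0;m[:130]=0;m[300:]=0
    for r in rects(m,cam,41,20): print(col,*r)
hsv=cv2.cvtColor(im,cv2.COLOR_RGB2HSV)
for p in [(210,206),(468,199),(382,239),(293,237),(286,159),(257,156),(160,165)]: print(p,hsv[p[1],p[0]])
m=(hsv[...,2]<35).astype(np.uint8);m[:,:270]=0;m[:,390:]=0;m[:140]=0;m[185:]=0
for r in rects(m,cam,16,60): print("rest",*r)
print("watch",back([[345,228]],cam,13),"pink",back([[160,165],[158,227]],cam,41))
E
```

```text
blue [513.1 362.3] [119.8  25.5] 0.201 [512.8 362.2] [208, 204]
green [ 527.8 -345.2] [101.2  22.1] -0.999 [ 527.8 -344.4] [470, 198]
yellow [ 420.7 -103.1] [89.3 29.8] -0.802 [ 420.8 -104. ] [382, 238]
red [648.6 236.4] [79.9 24.3] -0.098 [647.9 236.5] [256, 155]
red [619.4 499.9] [126.3  44.5] -0.537 [618.7 500.6] [159, 166]
red [455.9 494.3] [127.3  42.7] 0.107 [455.3 494.6] [158, 226]
red [428.8 137.9] [68.3 25.3] 1.134 [429.3 138.1] [291, 235]
(210, 206) [109 206  57]
(468, 199) [ 74 125  47]
(382, 239) [ 23 207 117]
(293, 237) [  1 245  77]
(286, 159) [143 113   9]
(257, 156) [  1 242  95]
(160, 165) [173 140 100]
rest [644.3 159.5] [75.5 45. ] -0.095 [643.8 159.4] [285, 159]
rest [637.1  79.7] [74.6 44.9] -0.106 [636.7  80. ] [313, 162]
rest [630.6   1. ] [75.3 44.8] -0.073 [6.299e+02 6.000e-01] [341, 164]
rest [622.5 -78.3] [74.6 45. ] -0.027 [622.8 -78.5] [370, 166]
watch [[451.36775926  -6.04005123]] pink [[623.17167101 500.01252562]
 [453.59147591 495.22227897]]
```

carry_out:
  rows:
    - [0.7,[0.329,-0.156,-0.04],[0,0,0.543]]
    - [0.7,[0.329,-0.156,-0.04],[0,0,0.543]]
    - [0.7,[0.329,-0.156,-0.04],[0,0,0.543]]
    - [0.7,[0.329,-0.156,-0.04],[0,0,0.543]]
    - [0.7,[0.329,-0.156,-0.04],[0,0,0.543]]
    - [0.7,[0.329,-0.156,-0.04],[0,0,0.543]]
    - [0.7,[0.329,-0.156,-0.04],[0,0,0.543]]
    - [0.7,[0.329,-0.156,-0.04],[0,0,0.543]]
    - [0.7,[0.329,-0.156,-0.04],[0,0,0.543]]

```text
time: 1.23
tool_pos: [512.0, 363.0, 191.4]
tcp_rot: [-0.101, 0.995, 0.0, -0.0]
ft_force: [0.1, 0.3, -0.2]
grip_width: 59.8
finger_force: 0.0
```

```bash
cat > look.py <<'E'
import sys
from bench import env
from h import *
col,name,z=sys.argv[1],sys.argv[2],float(sys.argv[3])
s=env.sense();c=env.capture("wrist");cam=setup(c,s);im=c["image"]
cv2.imwrite(f"pics/{name}.png",im[:,:,::-1]);np.savez(f"{name}.npz",tool_pos=s["tool_pos"],tcp_rot=s["tcp_rot"],**c)
Rm=R.from_quat(s["tcp_rot"]).as_matrix()
print(s["time"],np.round(s["tool_pos"],1),"yaw",round(float(np.arctan2(Rm[1,1],Rm[0,1])-np.pi/2),3),"zaxis",np.round(Rm[:,2],3),"w",s["grip_width"],"F",np.round(s["ft_force"],1),s["finger_force"])
if col in HUE:
    for r in rects(mask(im,col,100,40),cam,z,400): print(col,*r)
if col=="rests":
    m=(im.max(2)<35).astype(np.uint8)
    for r in rects(m,cam,16,800): print("dark",*r)
E
python3 look.py blue w1 41
```

```text
1.225 [512.  363.  191.4] yaw 0.203 zaxis [-0.001  0.    -1.   ] w 59.81722330214487 F [ 0.1  0.3 -0.2] 0.0
blue [382.  637.6] [88.1 43.5] 1.57 [385.2 633.4] [606, 114]
blue [513.5 361.8] [121.5  25.9] 0.198 [508.2 360.8] [318, 177]
```

View pics/w1.png

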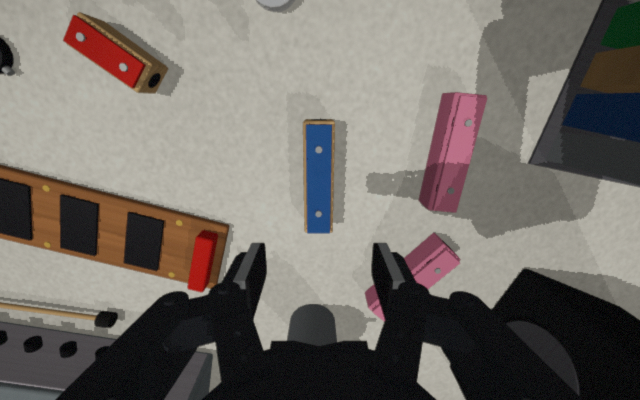

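The blue bar sits square between the open fingers at (318,177), with the board at lower left clear. I'll descend and grip.

carry_out:
  rows:
    - [0.7,[0,0,-0.06],[0,0,0]]
    - [0.7,[0,0,-0.12],[0,0,0]]
    - [0.7,[0,0,-0.16],[0,0,0]]
    - [0.7,[0,0,-0.187],[0,0,0]]
    - [0.7,[0,0,-0.187],[0,0,0]]
    - [0,[0,0,-0.187],[0,0,0]]
    - [0,[0,0,-0.187],[0,0,0]]
    - [0,[0,0,-0.187],[0,0,0]]
    - [0,[0,0,-0.187],[0,0,0]]
    - [0,[0,0,-0.187],[0,0,0]]
    - [0,[0,0,-0.187],[0,0,0]]

```text
time: 2.65
tool_pos: [514.5, 363.1, 6.6]
tcp_rot: [-0.1, 0.995, 0.001, 0.002]
ft_force: [-1.6, 1.1, 7.3]
grip_width: 33.3
finger_force: 61.8
```

```bash
python3 - <<'E'
from h import *
c=dict(np.load("w1.npz"));cam=setup(c,c);im=c["image"]
m=(im.max(2)<35).astype(np.uint8);m[:175]=0;m[273:]=0;m[:,165:]=0
for r in rects(m,cam,16,500): print(*r)
E
```

```text
[629.7   5. ] [75.4 37.1] -0.121 [629.    5.2] [15, 209]
[636.5  80.5] [74.9 43.4] -0.089 [635.6  80.1] [78, 224]
[643.4 159.6] [74.9 42.6] -0.09 [642.5 159.7] [143, 241]
```

carry_out:
  rows:
    - [0,[0,0,0.05],[0,0,0]]
    - [0,[0.01,-0.015,0.1],[0,0,-0.05]]
    - [0,[0.13,-0.202,0.1],[0,0,-0.29]]
    - [0,[0.13,-0.202,0.1],[0,0,-0.29]]
    - [0,[0.13,-0.202,0.1],[0,0,-0.29]]
    - [0,[0.13,-0.202,0.1],[0,0,-0.29]]
    - [0,[0.13,-0.202,0.1],[0,0,-0.29]]
    - [0,[0.13,-0.202,0.1],[0,0,-0.29]]
    - [0,[0.13,-0.202,0.055],[0,0,-0.29]]
    - [0,[0.13,-0.202,0.03],[0,0,-0.29]]
    - [0,[0.13,-0.202,0.017],[0,0,-0.29]]
    - [0,[0.13,-0.202,0.017],[0,0,-0.29]]

```text
time: 4.15
tool_pos: [643.0, 161.6, 22.5]
tcp_rot: [0.043, 0.999, 0.0, 0.0]
ft_force: [0.2, 0.1, -2.8]
grip_width: 33.0
finger_force: 61.3
```

```bash
python3 look.py blue w2 57; python3 - <<'E'
from bench import env
import cv2
c=env.capture("side");cv2.imwrite("pics/s2.png",cv2.resize(c["image"][100:300,180:440,::-1],None,fx=2.5,fy=2.5))
E
```

```text
4.15 [643.  161.6  22.5] yaw -0.087 zaxis [ 0.001  0.    -1.   ] w 32.97002825574836 F [ 0.2  0.1 -2.8] 61.31240129470825
blue [628.5 161.7] [96.2 26.5] -0.087 [620.4 162.5] [318, 246]
```

View pics/s2.png

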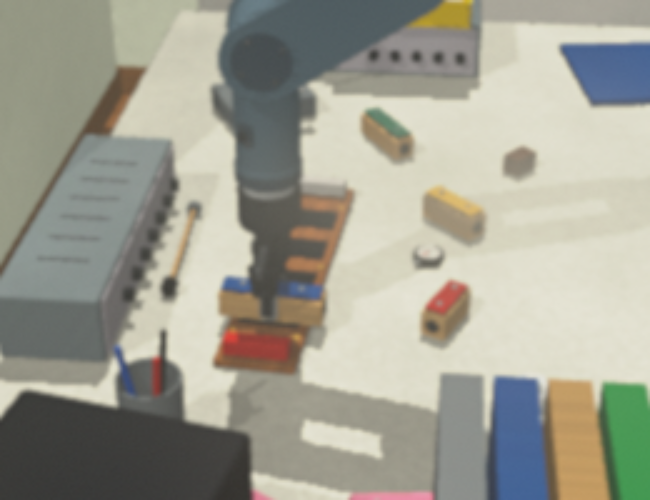

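The blue bar is held just over the rest nearest the red block. I'll lower it 1.5 mm, release, and head for green, rising before the sideways move.

carry_out:
  rows:
    - [0,[0,-0.001,-0.002],[0,0,0]]
    - [0,[0,-0.001,-0.002],[0,0,0]]
    - [0.6,[0,-0.001,-0.002],[0,0,0]]
    - [0.6,[0,-0.001,-0.002],[0,0,0]]
    - [0.6,[0,-0.001,-0.002],[0,0,0]]
    - [0.6,[0,-0.001,0.04],[0,0,0]]
    - [0.6,[0,-0.001,0.1],[0,0,0]]
    - [0.6,[0,-0.001,0.16],[0,0,0]]
    - [0.6,[0,-0.001,0.16],[0,0,0]]

```text
time: 5.38
tool_pos: [646.9, 159.3, 188.0]
tcp_rot: [0.044, 0.999, 0.001, 0.006]
ft_force: [-0.1, 0.2, 0.7]
grip_width: 50.8
finger_force: 0.0
```

```bash
python3 look.py blue w3 57; python3 - <<'E'
from h import *
c=dict(np.load("w3.npz"));cam=setup(c,c);im=c["image"]
m=(im.max(2)<35).astype(np.uint8)
for r in rects(m,cam,16,500): print(*r)
E
```

```text
5.375 [646.9 159.3 188. ] yaw -0.089 zaxis [ 0.012  0.001 -1.   ] w 50.826255253080994 F [-0.1  0.2  0.7] 0.0
blue [641.5 160.2] [120.3  25.9] -0.089 [635.6 160.8] [319, 173]
blue [802.5 454.6] [144.6   9.9] 0.824 [801.1 452.5] [578, 286]
[879.3 139.6] [838.7 287.1] 1.478 [914.8 133.9] [318, 348]
```

View pics/w3.png

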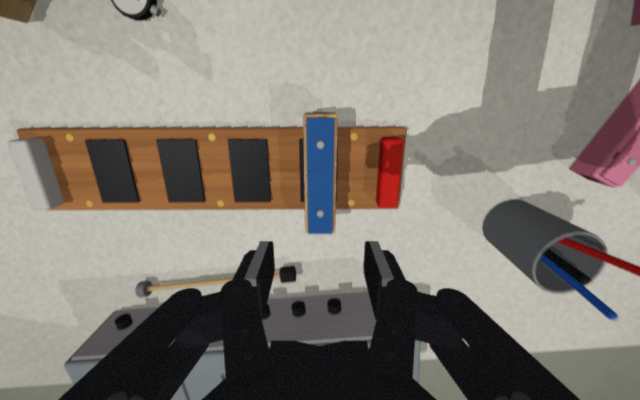

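carry_out:
  rows:
    - [0.6,[0,0,0],[0,0,0]]
    - [0.6,[0,0,0],[0,0,0]]

```text
time: 5.68
tool_pos: [642.2, 159.0, 179.0]
tcp_rot: [0.044, 0.999, -0.0, -0.002]
ft_force: [-0.1, 0.9, -0.2]
grip_width: 51.2
finger_force: 0.0
```

```bash
python3 look.py blue w4 57; python3 - <<'E'
from h import *
c=dict(np.load("w4.npz"));cam=setup(c,c);im=c["image"]
m=(im.max(2)<35).astype(np.uint8);m[230:]=0;m[:125]=0;m[:,:70]=0
for r in rects(m,cam,16,50): print(*r)
cv2.imwrite("pics/w4c.png",cv2.resize(im[100:250,270:420,::-1],None,fx=4,fy=4,interpolation=cv2.INTER_CUBIC))
E
```

```text
5.675 [642.2 159.  179. ] yaw -0.089 zaxis [-0.004 -0.    -1.   ] w 51.23254547221757 F [-0.1  0.9 -0.2] 0.0
blue [642.1 160.3] [121.6  26. ] -0.09 [636.8 160.8] [321, 183]
blue [807.8 459.1] [153.8   9.7] 0.82 [807.  457.9] [590, 302]
[625.1 -58.3] [70.8  2.4] -0.089 [623.4 -58.2] [128, 178]
```

View pics/w4c.png

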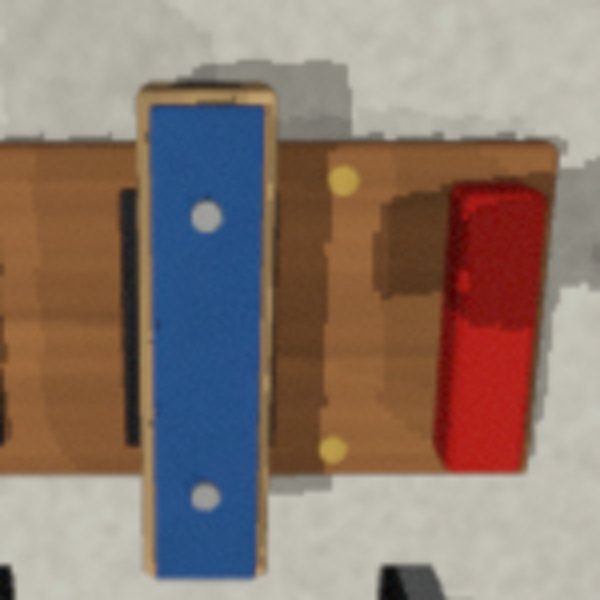

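Blue is on rest 1, square and centred to about 2 mm. Next, over to the green bar.

carry_out:
  rows:
    - [0.7,[-0.115,-0.504,0],[0,0,-0.91]]
    - [0.7,[-0.115,-0.504,0],[0,0,-0.91]]
    - [0.7,[-0.115,-0.504,0],[0,0,-0.91]]
    - [0.7,[-0.115,-0.504,0],[0,0,-0.91]]
    - [0.7,[-0.115,-0.504,0],[0,0,-0.91]]
    - [0.7,[-0.115,-0.504,0],[0,0,-0.91]]
    - [0.7,[-0.115,-0.504,0],[0,0,-0.91]]
    - [0.7,[-0.115,-0.504,0],[0,0,-0.91]]
    - [0.7,[-0.115,-0.504,0],[0,0,-0.91]]
    - [0.7,[-0.115,-0.504,0],[0,0,-0.91]]
    - [0.7,[-0.115,-0.504,0],[0,0,-0.91]]
    - [0.7,[-0.115,-0.504,0],[0,0,-0.91]]

```text
time: 7.22
tool_pos: [529.0, -342.9, 181.3]
tcp_rot: [0.478, 0.878, 0.0, -0.0]
ft_force: [0.2, -0.3, -0.6]
grip_width: 60.0
finger_force: 0.0
```

```bash
python3 look.py green w5 41
```

```text
7.225 [ 529.  -342.9  181.3] yaw -0.996 zaxis [-0.     0.001 -1.   ] w 59.95894929646555 F [ 0.2 -0.3 -0.6] 0.0
green [ 528.  -346.9] [102.8  24.8] -0.994 [ 525.8 -343.7] [316, 181]
```

View pics/w5.png

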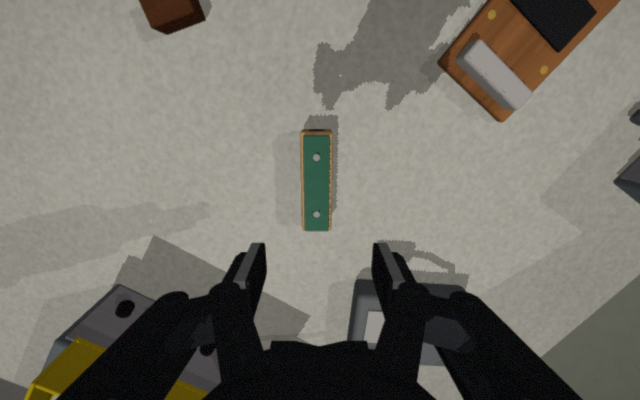

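Green bar at (316,181), aligned with the fingers and clear of everything nearby. Descending to grip it.

carry_out:
  rows:
    - [0.7,[0,-0.001,-0.06],[0,0,0]]
    - [0.7,[0,-0.001,-0.12],[0,0,0]]
    - [0.7,[0,-0.001,-0.155],[0,0,0]]
    - [0.7,[0,-0.001,-0.175],[0,0,0]]
    - [0.7,[0,-0.001,-0.175],[0,0,0]]
    - [0,[0,-0.001,-0.175],[0,0,0]]
    - [0,[0,-0.001,-0.175],[0,0,0]]
    - [0,[0,-0.001,-0.175],[0,0,0]]
    - [0,[0,-0.001,-0.175],[0,0,0]]
    - [0,[0,-0.001,-0.175],[0,0,0]]
    - [0,[0,-0.001,-0.175],[0,0,0]]

```text
time: 8.65
tool_pos: [529.4, -346.5, 8.2]
tcp_rot: [0.479, 0.878, -0.0, 0.002]
ft_force: [0.7, 1.4, 6.4]
grip_width: 32.9
finger_force: 61.8
```

carry_out:
  rows:
    - [0,[0,0,0.05],[0,0,0]]
    - [0,[0.005,0.02,0.1],[0,0,0.05]]
    - [0,[0.1085,0.425,0.1],[0,0,0.91]]
    - [0,[0.1085,0.425,0.1],[0,0,0.91]]
    - [0,[0.1085,0.425,0.1],[0,0,0.91]]
    - [0,[0.1085,0.425,0.1],[0,0,0.91]]
    - [0,[0.1085,0.425,0.1],[0,0,0.91]]
    - [0,[0.1085,0.425,0.1],[0,0,0.91]]
    - [0,[0.1085,0.425,0.1],[0,0,0.91]]
    - [0,[0.1085,0.425,0.1],[0,0,0.91]]
    - [0,[0.1085,0.425,0.1],[0,0,0.91]]
    - [0,[0.1085,0.425,0.1],[0,0,0.91]]

```text
time: 10.15
tool_pos: [636.6, 77.8, 106.3]
tcp_rot: [0.045, 0.999, -0.0, -0.0]
ft_force: [0.5, -0.2, -1.8]
grip_width: 32.9
finger_force: 60.8
```

carry_out:
  rows:
    - [0,[0,0,-0.045],[0,0,0]]
    - [0,[0,0,-0.07],[0,0,0]]
    - [0,[0,0,-0.083],[0,0,0]]
    - [0,[0,0,-0.085],[0,0,0]]
    - [0,[0,0,-0.085],[0,0,0]]

```text
time: 10.78
tool_pos: [636.2, 77.9, 23.8]
tcp_rot: [0.045, 0.999, -0.0, -0.0]
ft_force: [-7.4, -1.5, 11.9]
grip_width: 32.9
finger_force: 63.1
```

carry_out:
  rows:
    - [0.6,[0,0,0],[0,0,0]]
    - [0.6,[0,0,0],[0,0,0]]
    - [0.6,[0,0,0],[0,0,0]]
    - [0.6,[0,0,0.04],[0,0,0]]
    - [0.6,[0,0,0.1],[0,0,0]]
    - [0.6,[0,0,0.16],[0,0,0]]
    - [0.6,[0,0,0.16],[0,0,0]]
    - [0.6,[0,0,0.16],[0,0,0]]
    - [0.6,[0,0,0.16],[0,0,0]]

```text
time: 11.9
tool_pos: [635.7, 79.2, 179.1]
tcp_rot: [0.044, 0.999, 0.0, -0.002]
ft_force: [-0.1, 1.1, 0.2]
grip_width: 51.5
finger_force: 0.0
```

```bash
python3 look.py green w6 57;python3 look.py blue w6b 57
```

```text
11.9 [635.7  79.2 179.1] yaw -0.089 zaxis [-0.004  0.    -1.   ] w 51.52704819511685 F [-0.1  1.1  0.2] 0.0
green [635.6  76.9] [102.2  24.6] -0.094 [631.3  77.4] [317, 184]
11.95 [635.7  79.2 179.1] yaw -0.089 zaxis [-0.004  0.    -1.   ] w 51.3966062849954 F [-0.2  0.2  0. ] 0.0
blue [642.8 159.6] [121.7  26.9] -0.091 [637.  160.2] [401, 182]
```

View pics/w6.png

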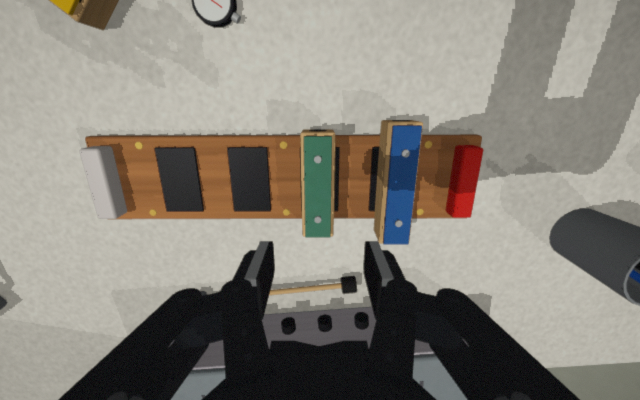

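Green lies on rest 2 but sits about 3 mm toward -y: the black strip shows only on its right, at x≈336. I'll close on it again with the tool centred to slide it into place.

carry_out:
  rows:
    - [0.6,[0,0.001,-0.05],[0,0,0]]
    - [0.6,[0,0.001,0.0],[0,0,0]]
    - [0.6,[0,0.001,-0.1],[0,0,0]]
    - [0.6,[0,0.001,-0.14],[0,0,0]]
    - [0.6,[0,0.001,-0.158],[0,0,0]]
    - [0.6,[0,0.001,-0.158],[0,0,0]]
    - [0,[0,0.001,-0.158],[0,0,0]]
    - [0,[0,0.001,-0.158],[0,0,0]]
    - [0,[0,0.001,-0.158],[0,0,0]]
    - [0,[0,0.001,-0.158],[0,0,0]]

```text
time: 13.25
tool_pos: [637.5, 80.2, 24.6]
tcp_rot: [0.044, 0.999, 0.0, 0.001]
ft_force: [-0.6, 0.0, 2.3]
grip_width: 33.2
finger_force: 62.6
```

carry_out:
  rows:
    - [0,[0,0.001,0],[0,0,0]]
    - [0,[0,0.001,0],[0,0,0]]
    - [0.6,[0,0.001,0],[0,0,0]]
    - [0.6,[0,0.001,0],[0,0,0]]
    - [0.6,[0,0.001,0],[0,0,0]]
    - [0.6,[0,0.001,0.04],[0,0,0]]
    - [0.6,[0,0.001,0.1],[0,0,0]]
    - [0.6,[0,0.001,0.16],[0,0,0]]
    - [0.6,[0,0.001,0.16],[0,0,0]]
    - [0.6,[0,0.001,0.16],[0,0,0]]
    - [0.6,[0,0.001,0.16],[0,0,0]]

```text
time: 14.62
tool_pos: [635.6, 81.3, 181.1]
tcp_rot: [0.044, 0.999, 0.0, -0.002]
ft_force: [-0.4, -0.5, -0.4]
grip_width: 51.2
finger_force: 0.0
```

```bash
python3 look.py green w7 57;python3 look.py blue w7b 57; python3 - <<'E'
from h import *
c=dict(np.load("w7.npz"));cam=setup(c,c);im=c["image"]
m=(im.max(2)<35).astype(np.uint8);m[228:]=0;m[:125]=0
for r in rects(m,cam,16,30): print(*r)
cv2.imwrite("pics/w7c.png",cv2.resize(im[100:260,70:500,::-1],None,fx=1.8,fy=1.8,interpolation=cv2.INTER_CUBIC))
E
```

```text
14.625 [635.6  81.3 181.1] yaw -0.089 zaxis [-0.004  0.    -1.   ] w 51.24330604356202 F [-0.4 -0.5 -0.4] 0.0
green [636.2  79.6] [103.   24.3] -0.083 [631.7  80. ] [318, 184]
14.675 [635.7  81.3 181.1] yaw -0.089 zaxis [-0.004  0.    -1.   ] w 50.930119876876226 F [ 0.3  0.6 -0.8] 0.0
blue [642.7 159.8] [121.4  26.6] -0.091 [636.9 160.3] [398, 182]
[642.8 139.9] [73.5  6.3] -0.089 [638.7 140.2] [371, 175]
```

View pics/w7c.png

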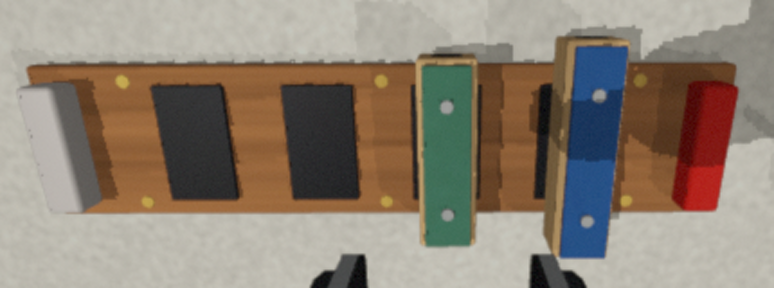

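Green is now centred, with black showing evenly either side (x≈414 and 478), and blue is good. On to yellow.

carry_out:
  rows:
    - [0.7,[-0.216,-0.184,0],[0,0,-0.713]]
    - [0.7,[-0.216,-0.184,0],[0,0,-0.713]]
    - [0.7,[-0.216,-0.184,0],[0,0,-0.713]]
    - [0.7,[-0.216,-0.184,0],[0,0,-0.713]]
    - [0.7,[-0.216,-0.184,0],[0,0,-0.713]]
    - [0.7,[-0.216,-0.184,0],[0,0,-0.713]]
    - [0.7,[-0.216,-0.184,0],[0,0,-0.713]]
    - [0.7,[-0.216,-0.184,0],[0,0,-0.713]]
    - [0.7,[-0.216,-0.184,0],[0,0,-0.713]]

```text
time: 15.85
tool_pos: [421.4, -102.2, 183.1]
tcp_rot: [0.39, 0.921, 0.0, -0.0]
ft_force: [-0.6, 0.2, -0.4]
grip_width: 59.9
finger_force: 0.0
```

```bash
python3 look.py yellow w8 41
```

```text
15.85 [ 421.4 -102.2  183.1] yaw -0.8 zaxis [-0.  0. -1.] w 59.91615686126154 F [-0.6  0.2 -0.4] 0.0
yellow [ 420.5 -105.1] [88.  27.7] -0.773 [ 418.7 -103.2] [316, 181]
```

View pics/w8.png

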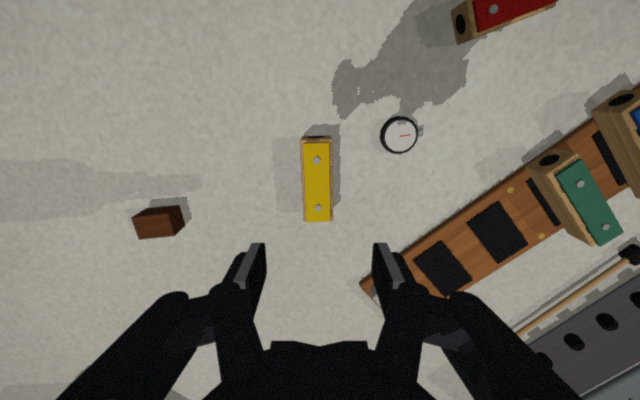

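Yellow is at (316,181) and the stopwatch at (399,135), about 95 mm off to the side and clear of the fingers. Gripping.

carry_out:
  rows:
    - [0.7,[0,-0.002,-0.06],[0,0,0.02]]
    - [0.7,[0,-0.002,-0.12],[0,0,0.02]]
    - [0.7,[0,-0.002,-0.155],[0,0,0.02]]
    - [0.7,[0,-0.002,-0.177],[0,0,0.02]]
    - [0.7,[0,-0.002,-0.177],[0,0,0.02]]
    - [0,[0,-0.002,-0.177],[0,0,0.02]]
    - [0,[0,-0.002,-0.177],[0,0,0.02]]
    - [0,[0,-0.002,-0.177],[0,0,0.02]]
    - [0,[0,-0.002,-0.177],[0,0,0.02]]
    - [0,[0,-0.002,-0.177],[0,0,0.02]]
    - [0,[0,-0.002,-0.177],[0,0,0.02]]

```text
time: 17.27
tool_pos: [421.9, -105.3, 7.5]
tcp_rot: [0.381, 0.925, -0.0, 0.001]
ft_force: [-0.1, 1.0, 7.4]
grip_width: 32.9
finger_force: 60.8
```

carry_out:
  rows:
    - [0,[0,0,0.05],[0,0,0]]
    - [0,[0.01,0.005,0.1],[0,0,0.05]]
    - [0,[0.209,0.106,0.1],[0,0,0.693]]
    - [0,[0.209,0.106,0.1],[0,0,0.693]]
    - [0,[0.209,0.106,0.1],[0,0,0.693]]
    - [0,[0.209,0.106,0.1],[0,0,0.693]]
    - [0,[0.209,0.106,0.1],[0,0,0.693]]
    - [0,[0.209,0.106,0.1],[0,0,0.693]]
    - [0,[0.209,0.106,0.1],[0,0,0.693]]
    - [0,[0.209,0.106,0.1],[0,0,0.693]]

```text
time: 18.52
tool_pos: [629.1, 0.5, 106.6]
tcp_rot: [0.045, 0.999, -0.0, -0.0]
ft_force: [-0.3, -0.4, -1.6]
grip_width: 32.9
finger_force: 60.3
```

carry_out:
  rows:
    - [0,[0,0,-0.045],[0,0,0]]
    - [0,[0,0,-0.07],[0,0,0]]
    - [0,[0,0,-0.082],[0,0,0]]
    - [0,[0,0,-0.084],[0,0,0]]
    - [0,[0,0,-0.084],[0,0,0]]
    - [0.6,[0,0,-0.084],[0,0,0]]
    - [0.6,[0,0,-0.084],[0,0,0]]
    - [0.6,[0,0,-0.084],[0,0,0]]
    - [0.6,[0,0,-0.04],[0,0,0]]
    - [0.6,[0,0,0.02],[0,0,0]]
    - [0.6,[0,0,0.08],[0,0,0]]
    - [0.6,[0,0,0.08],[0,0,0]]

```text
time: 20.02
tool_pos: [633.3, 0.7, 193.0]
tcp_rot: [0.044, 0.999, -0.001, 0.006]
ft_force: [0.5, -1.0, -0.5]
grip_width: 51.4
finger_force: 0.0
```

carry_out:
  rows:
    - [0.6,[0,0,0],[0,0,0]]
    - [0.6,[0,0,0],[0,0,0]]

```text
time: 20.27
tool_pos: [628.7, 1.4, 184.2]
tcp_rot: [0.044, 0.999, 0.0, -0.002]
ft_force: [-0.1, 0.3, -0.6]
grip_width: 51.2
finger_force: 0.0
```

```bash
python3 look.py yellow w9 57;python3 look.py green w9b 57; python3 - <<'E'
from h import *
c=dict(np.load("w9.npz"));im=c["image"]
cv2.imwrite("pics/w9c.png",cv2.resize(im[100:260,170:500,::-1],None,fx=2,fy=2,interpolation=cv2.INTER_CUBIC))
E
```

```text
20.275 [628.7   1.4 184.2] yaw -0.089 zaxis [-0.004  0.001 -1.   ] w 51.21378222436803 F [-0.1  0.3 -0.6] 0.0
yellow [ 6.289e+02 -1.000e-01] [88.  27.9] -0.089 [6.258e+02 2.000e-01] [318, 184]
20.325 [628.7   1.4 184.2] yaw -0.089 zaxis [-0.004  0.001 -1.   ] w 50.892036963784086 F [-0.3  0.1  0.2] 0.0
green [635.8  78.9] [102.6  25.3] -0.085 [632.   79.3] [396, 183]
```

View pics/w9c.png

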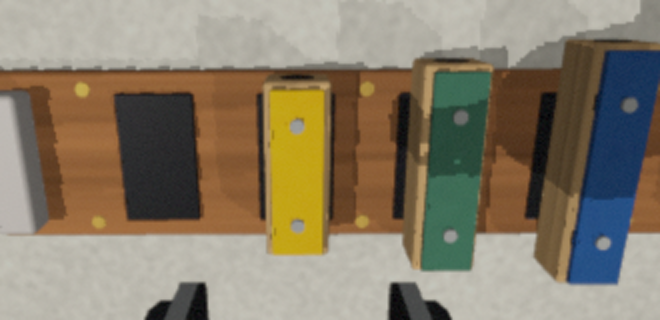

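Yellow is centred on rest 3. Last is the red bar.

carry_out:
  rows:
    - [0.7,[-0.201,0.137,0],[0,0,1.223]]
    - [0.7,[-0.201,0.137,0],[0,0,1.223]]
    - [0.7,[-0.201,0.137,0],[0,0,1.223]]
    - [0.7,[-0.201,0.137,0],[0,0,1.223]]
    - [0.7,[-0.201,0.137,0],[0,0,1.223]]
    - [0.7,[-0.201,0.137,0],[0,0,1.223]]
    - [0.7,[-0.201,0.137,0],[0,0,1.223]]
    - [0.7,[-0.201,0.137,0],[0,0,1.223]]
    - [0.7,[-0.201,0.137,0],[0,0,1.223]]
    - [0.7,[-0.201,0.137,0],[0,0,1.223]]

```text
time: 21.62
tool_pos: [428.8, 138.1, 186.1]
tcp_rot: [-0.537, 0.844, 0.0, -0.0]
ft_force: [0.1, 0.2, 0.2]
grip_width: 59.4
finger_force: 0.0
```

```bash
python3 look.py red w10 41
```

```text
21.625 [428.8 138.1 186.1] yaw 1.133 zaxis [-0. -0. -1.] w 59.40536637315869 F [0.1 0.2 0.2] 0.0
red [429.1 136.4] [68.2 25.5] 1.137 [428.3 134.8] [318, 180]
```

View pics/w10.png

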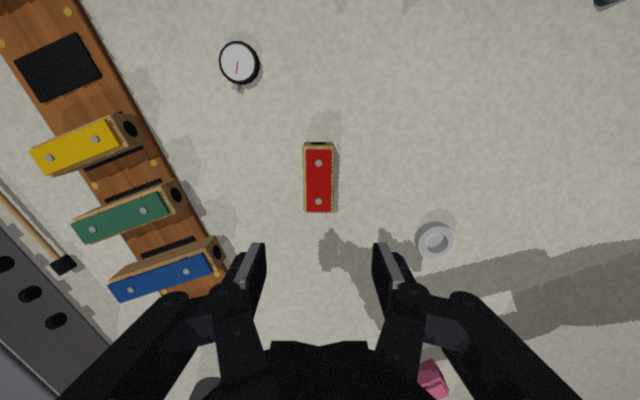

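Red bar at (318,180), aligned. The stopwatch (239,62) and the ring (436,240) are both clear. Gripping.

carry_out:
  rows:
    - [0.7,[0,-0.001,-0.06],[0,0,0]]
    - [0.7,[0,-0.001,-0.12],[0,0,0]]
    - [0.7,[0,-0.001,-0.158],[0,0,0]]
    - [0.7,[0,-0.001,-0.18],[0,0,0]]
    - [0.7,[0,-0.001,-0.18],[0,0,0]]
    - [0,[0,-0.001,-0.18],[0,0,0]]
    - [0,[0,-0.001,-0.18],[0,0,0]]
    - [0,[0,-0.001,-0.18],[0,0,0]]
    - [0,[0,-0.001,-0.18],[0,0,0]]
    - [0,[0,-0.001,-0.18],[0,0,0]]
    - [0,[0,-0.001,-0.18],[0,0,0]]

```text
time: 23.05
tool_pos: [430.1, 137.3, 7.6]
tcp_rot: [-0.537, 0.843, -0.001, 0.001]
ft_force: [0.8, 0.2, 7.2]
grip_width: 33.2
finger_force: 60.5
```

carry_out:
  rows:
    - [0,[0,0,0.05],[0,0,0]]
    - [0,[0.01,-0.01,0.1],[0,0,-0.1]]
    - [0,[0.194,-0.217,0.1],[0,0,-1.223]]
    - [0,[0.194,-0.217,0.1],[0,0,-1.223]]
    - [0,[0.194,-0.217,0.1],[0,0,-1.223]]
    - [0,[0.194,-0.217,0.1],[0,0,-1.223]]
    - [0,[0.194,-0.217,0.1],[0,0,-1.223]]
    - [0,[0.194,-0.217,0.1],[0,0,-1.223]]
    - [0,[0.194,-0.217,0.1],[0,0,-1.223]]
    - [0,[0.194,-0.217,0.1],[0,0,-1.223]]
    - [0,[0.194,-0.217,0.1],[0,0,-1.223]]
    - [0,[0.194,-0.217,0.1],[0,0,-1.223]]

```text
time: 24.55
tool_pos: [622.8, -79.4, 106.5]
tcp_rot: [0.044, 0.999, -0.0, 0.0]
ft_force: [-0.4, 0.1, -0.3]
grip_width: 32.8
finger_force: 60.2
```

carry_out:
  rows:
    - [0,[0,0,-0.045],[0,0,0]]
    - [0,[0,0,-0.07],[0,0,0]]
    - [0,[0,0,-0.082],[0,0,0]]
    - [0,[0,0,-0.084],[0,0,0]]
    - [0,[0,0,-0.084],[0,0,0]]
    - [0.6,[0,0,-0.084],[0,0,0]]
    - [0.6,[0,0,-0.084],[0,0,0]]
    - [0.6,[0,0,-0.084],[0,0,0]]
    - [0.6,[0,0,-0.04],[0,0,0]]
    - [0.6,[0,0,0.02],[0,0,0]]
    - [0.6,[0,0,0.08],[0,0,0]]
    - [0.6,[0,0,0.08],[0,0,0]]

```text
time: 26.05
tool_pos: [626.3, -80.8, 192.9]
tcp_rot: [0.044, 0.999, -0.002, 0.006]
ft_force: [-0.0, -0.4, -0.5]
grip_width: 51.3
finger_force: 0.0
```

carry_out:
  rows:
    - [0.6,[-0.1,0.1,0.08],[0,0,0]]
    - [0.6,[-0.1,0.1,0.08],[0,0,0]]
    - [0.6,[-0.1,0.1,0.08],[0,0,0]]
    - [0.6,[-0.1,0.1,0.08],[0,0,0]]
    - [0.6,[-0.1,0.1,0.08],[0,0,0]]
    - [0.6,[-0.1,0.1,0.08],[0,0,0]]

```text
time: 26.8
tool_pos: [523.0, 19.5, 264.9]
tcp_rot: [0.045, 0.999, 0.0, -0.001]
ft_force: [-0.5, 0.0, -0.8]
grip_width: 51.4
finger_force: 0.0
```

```bash
for c in red yellow green blue; do python3 look.py $c w11$c 57; done
```

```text
26.8 [523.   19.5 264.9] yaw -0.09 zaxis [-0.002  0.    -1.   ] w 51.39124549463649 F [-0.5  0.  -0.8] 0.0
red [623.3 434.3] [60.8 36.5] -0.533 [625.4 428.6] [624, 215]
red [634.  219.8] [78.8 28.6] -0.091 [632.8 220.1] [469, 232]
red [612.2 -79.4] [48.4 25.8] -0.085 [608.3 -80.2] [253, 234]
26.85 [523.   19.5 265. ] yaw -0.09 zaxis [-0.002  0.    -1.   ] w 50.97197144462375 F [0.1 0.3 0.1] 0.0
yellow [ 6.285e+02 -3.000e-01] [87.1 27.7] -0.088 [6.264e+02 2.000e-01] [312, 241]
26.9 [523.   19.5 265.1] yaw -0.09 zaxis [-0.002  0.    -1.   ] w 51.235843457199806 F [-0.4 -0.6  0.5] 0.0
green [635.5  79.1] [101.3  24.3] -0.082 [618.2  78.7] [367, 231]
26.95 [523.   19.6 265.3] yaw -0.09 zaxis [-0.002  0.    -1.   ] w 51.20769484473651 F [ 0.3 -0.2 -1. ] 0.0
blue [641.7 159.7] [121.7  26.9] -0.084 [637.4 160. ] [426, 238]
```

View pics/w11blue.png

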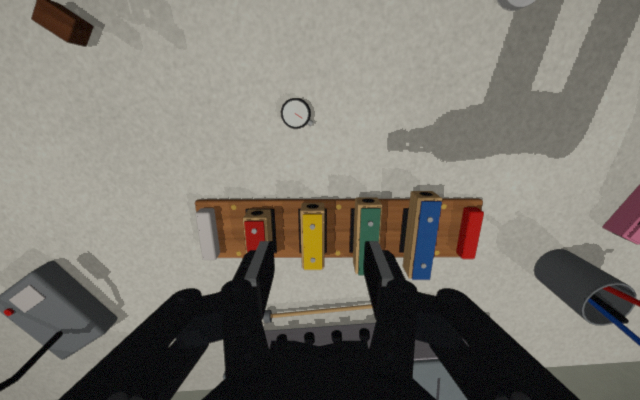

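All four bars lie flat, red at (255,230), yellow (312,240), green (368,238) and blue (425,238), each on its own rest within about 2 mm. The stopwatch at (295,113) was not touched. Handing in.

```bash
python3 -c "
from bench import env
print(env.job_done())"
```

```text
the job is handed in; nothing more can be done
None
```

I handed the job in at about 27 s: all four bars lie flat, metal side up, on their rests (blue next to the red block, then green, yellow, red), each within about 2 mm of centre by the wrist camera (red's position partly inferred, as a finger hid it), and the stopwatch was not touched.

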